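# Bring the long-hole auger up to the blank on the lathe

### The job

Get the wood lathe ready to bore the blank by hand: turn the speed selector on top of the headstock to the green mark, then take the red-handled auger from its stand and thread it through the hollow tailstock, on through the boring guide, and into the starting hole in the blank's end. Finish while still holding the auger, with its point kept lightly pressed against the bottom of the starting hole; do not let go, and leave the other things on the bench as they are.

Things in the scene. Friction and masses are not known exactly. Their poses are not given: they have to be found in the camera images.
- lathe: Small cream wood lathe, fixed. Origin on the bench below the spindle axis, which is 200 mm up. y: along the spindle, from tailstock to headstock; z up; x away from the robot at yaw 0. Bed 150 mm deep, y -130 to 370 mm, top at 95 mm. Headstock 130 mm deep, y 200 to 350 mm, top (dark control panel) 264 mm up. Chuck and hand wheel: y 128 to 378 mm, 50 mm radius.
- speed (a joint): Speed selector, rad: black bar knob on the headstock's top panel, vertical axis; the value grows clockwise seen from above. Spring detents at 0 (white mark, slowest), 0.524 (green), 1.047 (yellow) and 1.571 (red, fastest); it snaps into the nearest, against about 0.12 N m. Stops at 0 and 1.66. Starts at yellow or red.
- speed_grip (a point): Middle of the knob's grip, on its axis, 301 mm up: a bar 14 mm wide, 46 mm long, from 276 to 308 mm above the bench, on a disc 48 mm wide. Turns with the knob: x runs along the bar, the pointer end (white line on top) at -x. At joint 0 the pointer points midway between the lathe's -x and -y; at 0.785 to the lathe's -x.
- tailstock: Cream tailstock with a dark hand wheel (101 mm across) at its -y end, fixed somewhere along the bed. Origin and axes as the lathe's but shifted along y. Bore along y, 200 mm up; 48 mm wide round the bore, foot 110 mm deep. Clamp levers with black balls stand out 95 mm in -x (126 mm up) and 75 mm in +x (192 mm up).
- tail_mouth (a point): Centre of the mouth of the tailstock's bore at its -y (hand wheel) end: a brass bell mouth 26 mm wide that narrows within 12 mm to a straight bore 13 mm wide. The auger enters here, moving to +y. The hand wheel's rim reaches 51 mm from the axis, level with the mouth.
- quill_end (a point): Centre of the far end of the tailstock's bore (hollow quill, 13 mm bore), 80 mm in +y from the mouth; the auger comes out here.
- guide_mouth (a point): Centre of the mouth of the boring guide's bushing, a steel ring on a post in the tool rest's holder between tailstock and blank, on the same axis: a brass bell mouth 26 mm wide at its -y side that narrows within 10 mm to a bore 13 mm wide.
- guide_end (a point): Centre of the far (+y) end of the guide's bushing, 26 mm beyond its mouth. Axes as the lathe's.
- blank: Wooden cylinder 60 mm across in the lathe's chuck, fixed to the lathe; its free end faces the guide (-y). Same origin and axes as the lathe.
- start_hole (a point): Centre of the starting hole's mouth in the end face of the blank, on the spindle axis: 16 mm wide, 12 mm deep, flat bottom. The blank does not give: after a force stop the push may fade, so press on a little and see that some newtons last.
- stand: Oak tool stand, fixed, 200 by 160 mm: two notched rails 16 mm thick, 115 mm apart, tops up to 75 mm, on a 14 mm base. Auger and gouge lie in its notches side by side, parallel, 96 mm apart, either one on either side. Origin on the bench under the middle of the rail nearer the handles; y runs along the tools from handles to points.
- auger: Steel rod 10 mm thick with a bright red handle, 140 to 220 g. Origin: middle of the handle, on the axis; y along the axis to the point. Handle 28 mm thick, y -45 to 43 mm (ferrule to 48); rod to the point at y 245, the last 7 mm tapered. Centre of mass about y 65: grip the handle firmly (60 N or more). Starts level in the stand, axis 62 mm up, nearer rail 75 mm ahead of the origin.
- auger_tip (a point): The auger's point, on its axis.
- gouge: Turning gouge lying in the stand beside the auger: the same size, but a dark brown wooden handle. Origin at the middle of its handle. Not to be moved.
- glue: Loose white glue bottle with an orange cap, 150 mm high, 52 mm across. Origin under its middle.
- wax: Loose brass-coloured wax tin, 72 mm across, 45 mm high. Origin under its middle.
- bowl: Loose dark wooden bowl, 110 mm across, 45 mm high. Origin under its middle.
- offcut: Loose round wooden offcut, standing, 60 mm across, 90 mm high. Origin under its middle.

How it is judged:
By the outcome, as a careful person would: the job done as asked, in the order asked, and still so for the second after the job is handed in, while the arm keeps its last pose, push and grip.
It also fails if it takes over 64 s, if anything falls off the work surface, if the arm or the gripper's body presses on something with over 40 N, if the wrist force passes 120 N, or if a joint passes its speed limit or range.

### The arm

A 6-joint arm with a two-finger parallel gripper is mounted at the origin on the work surface. World frame = base frame: x ahead of the robot, y to its left, z up, the work surface at z = 0. Lengths are in mm, angles in rad, forces in N, time in s.
With the tool pointing down it reaches from about 400 to 825 mm from the base axis. Payload 7 kg.
Tool frame: the origin (TCP) lies midway between the tips of the shut fingers; the grasp point (between the pads) lies 19 mm behind it; z points along the fingers, y is the line along which they close (so a half turn about z gives the same grasp; the last joint's range is limited). The gripper opens to 85 mm and grips with 20 to 120 N. Pads are 22 mm wide; open, the fingers measure 114 mm over their backs; the gripper's body (76 mm by 85 mm) begins 54 mm behind the grasp point. The pads swing forward as they close: fully open they stand 13 mm farther back than shut.
Start: joints at [1.536, 0.359, 0.012, 0, -1.224, -0.288], TCP at [214.134, 640.111, 231.302] pointing down, gripper open.
Joint ranges: [-3.07, 3.07], [-1.43, 2.12], [-1.02, 1.25], [-3.03, 1.67], [-3.05, -0], [-3.03, 3.03]. Speed limits (rad/s): [2.39, 2.39, 3.01, 3.14, 3.14, 3.14].

### API

Orientations are given as a unit quaternion [x, y, z, w].
In Python, from cell import get_state, grab_frame, finish_job gives the robot as it stands. The module is installed in compiled form; this text tells all that it offers.
- The arm moves only by the tool drive_tool, never from a script. Its argument "moves" is a list of rows, each an object of numbers: "tx", "ty", "tz": the shift along the tool's x, y, z as a fraction of full scale; "ax", "ay", "az": the turn, a rotation vector about the tool's x, y, z as a fraction of full scale. In form: [{"tx": .., "ty": .., "tz": .., "ax": .., "ay": .., "az": ..}, ...]. A call has 1 to 8 rows; each row shifts and turns the commanded pose from where the row before left it, along the tool's axes as they then stand; what a row does not reach is not made up. Full scale, the value 1, is 30 mm for a shift and 0.12 rad for a turn. A row lasts 1/8 s, in which the tool goes at most 62.5 mm and 10.7 degrees, less where a joint would pass 70% of its speed; a pose out of reach is approached as far as the arm can. A call with a number of a shift or a turn outside -1 to 1 is refused whole. A call with a gripper value outside its range is refused whole. "gripper" is the closure, from 0 (fully open) to 1 (shut), set as the call begins (left out, the last holds). The fingers move at their own pace and stop on an object; "grip_force" is the grip in N (left out, the last holds). Time passes only in rows, so rows that do not move let the fingers close. It gives the time, the measured TCP pose, the force, the opening and the grip force at its end, in the units of the state.
- get_state(): the state, without advancing time (a new reading comes with each control period).
- grab_frame(name): name is "scene" or "side" or "wrist"; returns a dict with "color" (400x640x3 uint8, red, green, blue), "depth" (400x640 float32, mm along the optical axis (not along the pixel's ray), 0 where there is no reading), "fx", "fy", "cx", "cy" (pixels), "eye" and "rotation" of the camera in the world; the wrist camera has in their place "tool_from_camera" (4x4, takes a point from camera to tool coordinates, whose origin is the TCP and whose axes are the flange's). Camera axes: x right, y down, z forward; pixel columns grow to the right and rows downward; lengths in mm; the calibration is good to about 2 mm. A picture is of the moment at which its call begins: read the wrist's pose just before it.
- finish_job(): hands the job in; it is judged then, once.
The state is a dict: "time_s": time; "joint_pos": joint angles; "qd": joint speeds; "tau": joint torques, N m; "position": TCP position; "tool_rot": TCP orientation; "contact_force": force on the tool from outside, world axes, zero at the start; "wrist_torque": the same for the moment, N m; "gripper_width": opening from 0.0 (shut) to 1.0 (fully open); "grasp_force": force on a finger pad.
Only numpy, scipy, OpenCV 4.12 (cv2) and the standard library are available. Lean on these libraries where they do the work, as an engineer would, in place of code of your own. Each camera call takes 0.05 s, during which the arm holds its last target. There are 200 camera calls.

## Working session

There is one attempt and no reset: what is moved stays moved. The work goes in short steps, Python scripts to look and compute and a tool call to move; the robot and the scene stay as the last step left them, time stands still between calls to the robot, and variables do not carry over. Pictures are saved under pics/ and viewed, at most 10 in all, crops included, and the job is handed in when it is done.

Besides the shell and the picture viewer there is one more tool, called after "Request:" as a command line: name --argument value ..., lists and objects as JSON in quotes. drive_tool: Moves the arm, as the interface text tells. Its arguments: {"type":"object","properties":{"moves":{"type":"array","items":{"type":"object","properties":{"tx":{"type":"number","minimum":-1,"maximum":1},"ty":{"type":"number","minimum":-1,"maximum":1},"tz":{"type":"number","minimum":-1,"maximum":1},"ax":{"type":"number","minimum":-1,"maximum":1},"ay":{"type":"number","minimum":-1,"maximum":1},"az":{"type":"number","minimum":-1,"maximum":1}}}},"gripper":{"type":"number"},"grip_force":{"type":"number"}},"required":["moves"]}

```bash
ls; mkdir -p pics
cat > h.py <<'E'
import numpy as np,cv2
from cell import *
from scipy.spatial.transform import Rotation as R
def cloud(f):
    d=f["depth"];v,u=np.mgrid[0:400,0:640]
    p=np.dstack([(u-f["cx"])/f["fx"]*d,(v-f["cy"])/f["fy"]*d,d])
    if "eye" in f: return p@np.array(f["rotation"]).T+np.array(f["eye"])
    s=get_state();T=np.array(f["tool_from_camera"])
    q=p@T[:3,:3].T+T[:3,3]
    return q@R.from_quat(s["tool_rot"]).as_matrix().T+np.array(s["position"])
E
python3 - <<'E'
from h import *
s=get_state();print(s)
for n in("scene","side"):
    f=grab_frame(n);np.savez("/tmp/"+n,p=cloud(f),c=f["color"],d=f["depth"],R=f["rotation"],e=f["eye"],k=[f["fx"],f["fy"],f["cx"],f["cy"]])
    cv2.imwrite(f"pics/{n}.png",f["color"][...,::-1]);print(n,f["eye"],f["rotation"],f["fx"])
E
```

```text
pics
{'time_s': 0.0, 'joint_pos': array([ 1.53607213e+00,  3.59372334e-01,  1.10303955e-02, -3.28967584e-04,
       -1.22407692e+00, -2.88120810e-01]), 'qd': array([ 0.00057113,  0.00010047, -0.00021491,  0.00041172,  0.00029616,
        0.00051124]), 'tau': array([ 4.48636217e-05, -5.83314407e+01,  2.93425745e+01,  6.93702891e+00,
       -5.85798378e-03,  2.45636897e-06]), 'position': array([214.02069231, 639.65908406, 230.36451014]), 'tool_rot': array([ 9.86990313e-01, -1.60777613e-01, -5.08992825e-05,  8.24306811e-04]), 'contact_force': array([ 0.58132333, -0.34150323,  0.59749741]), 'wrist_torque': array([ 0.01610557, -0.0189915 ,  0.00451734]), 'grasp_force': 0.0, 'gripper_width': 0.9995830652515906}Traceback (most recent call last):
  File "<stdin>", line 4, in <module>
  File "h.py", line 7, in cloud
    if "eye" in f: return p@np.array(f["rotation"]).T+np.array(f["eye"])
                          ~^~~~~~~~~~~~~~~~~~~~~~~~~~
ValueError: matmul: Input operand 1 has a mismatch in its core dimension 0, with gufunc signature (n?,k),(k,m?)->(n?,m?) (size 4 is different from 3)
```

Rotation is a quaternion.

```bash
sed -i 's/np.array(f\["rotation"\]).T/R.from_quat(f["rotation"]).as_matrix().T/' h.py
python3 - <<'E'
from h import *
for n in("scene","side"):
    f=grab_frame(n);np.savez("/tmp/"+n,p=cloud(f),c=f["color"],d=f["depth"],R=f["rotation"],e=f["eye"],k=[f["fx"],f["fy"],f["cx"],f["cy"]])
    cv2.imwrite(f"pics/{n}.png",f["color"][...,::-1]);print(n,f["eye"],f["rotation"],f["fx"])
E
```

```text
scene [1221.84949246  410.36841663 1015.46581873] [ 0.45415192  0.7982732  -0.34666328 -0.19060561] 509.6437233979355
side [ 237.26595483 -564.88762814  856.93838374] [ 0.91850366 -0.19506101  0.06083289 -0.33852857] 366.90303047908384
```

View pics/scene.png

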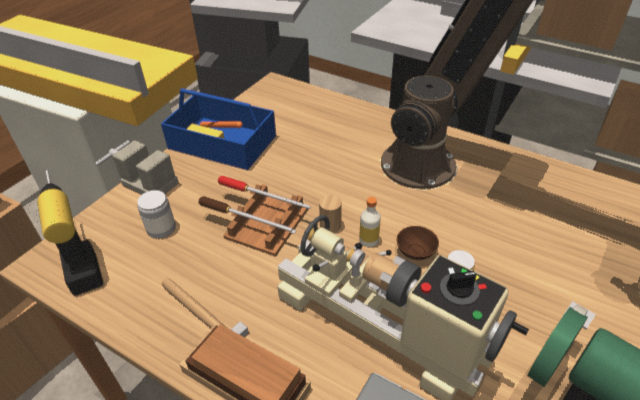

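View pics/side.png

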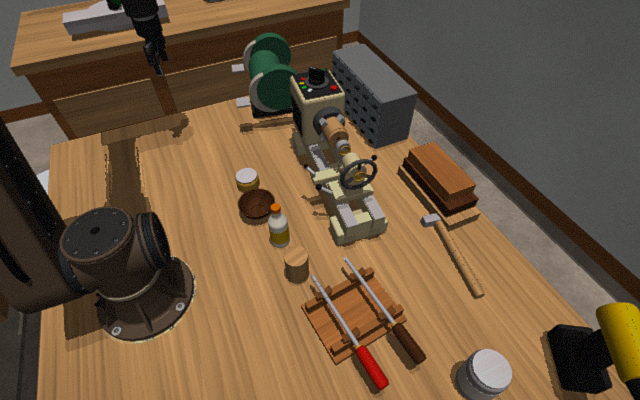

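The scene view shows the auger (red handle at (232,183), on the robot side of the gouge), tailstock wheel at (315,235), guide (357,262), and knob (461,282); side view agrees (auger handle (370,370), knob (317,75)).

```bash
cat > m.py <<'E'
from h import *
for n in("scene","side"):
    z=np.load(f"/tmp/{n}.npz");p=z["p"];c=z["c"].astype(int);print("==",n)
    ok=z["d"]>0
    reg=(p[...,0]>250)&(p[...,0]<1000)&(p[...,1]>-450)&(p[...,1]<900)&ok
    h=reg&(abs(p[...,2]-264)<5)
    nl,lab,st,ce=cv2.connectedComponentsWithStats(h.astype(np.uint8))
    i=1+st[1:,4].argmax();P=p[lab==i]
    print("panel",len(P),P[:,2].mean(),cv2.minAreaRect(P[:,:2].astype(np.float32)))
    C=P[:,:2].mean(0)
    k=reg&(p[...,2]>285)&(p[...,2]<315)&(np.hypot(p[...,0]-C[0],p[...,1]-C[1])<80);K=p[k]
    print("knob",len(K),K.mean(0),np.percentile(K[:,2],[50,95]),cv2.minAreaRect(K[K[:,2]>298][:,:2].astype(np.float32)))
    for nm,m in(("red",(c[...,0]>110)&(c[...,1]<50)&(c[...,2]<50)),):
        m=m&reg&(p[...,2]>50)&(p[...,2]<90)
        nl,lab,st,ce=cv2.connectedComponentsWithStats(m.astype(np.uint8))
        i=1+st[1:,4].argmax();P=p[lab==i]
        u,s,vt=np.linalg.svd(P-P.mean(0),full_matrices=False)
        t=(P-P.mean(0))@vt[0]
        print(nm,len(P),ce[i],P.mean(0),vt[0],t.min(),t.max(),P[:,2].max())
    # silver rod, bed
    for nm,lo,hi in(("bed",91,99),("z200+",215,262)):
        m=reg&(p[...,2]>lo)&(p[...,2]<hi)
        P=p[m];print(nm,len(P),np.percentile(P[:,:2],[2,50,98],axis=0).round().tolist(),cv2.minAreaRect(P[:,:2].astype(np.float32)))
E
python3 m.py
```

```text
== scene
panel 2950 263.5459619863914 ((616.0554809570312, 317.68896484375), (143.2897186279297, 124.43368530273438), 84.8436050415039)
knob 353 [619.03323485 318.05707584 300.59640928] [303.0122929  309.03887728] ((615.475830078125, 317.6909484863281), (15.978002548217773, 45.149959564208984), 40.4267578125)
red 63 [230.14285714 184.95238095] [ 433.72704548 -393.34853928   67.50132919] [-0.10706886  0.99404764 -0.02013832] -39.23646425652121 41.422156544607084 73.8661399444436
bed 2008 [[362.0, -105.0], [637.0, 118.0], [913.0, 403.0]] ((633.3324584960938, -28.06341552734375), (1033.1944580078125, 574.0401611328125), 70.18912506103516)
z200+ 5700 [[535.0, -11.0], [621.0, 303.0], [684.0, 521.0]] ((610.27099609375, 259.2283630371094), (166.666259765625, 559.5996704101562), 3.19362473487854)
== side
panel 770 263.9781070615264 ((613.7477416992188, 313.53118896484375), (142.5546417236328, 123.33672332763672), 84.53710174560547)
knob 154 [613.22968618 311.49083751 299.09652751] [299.48068056 309.1281325 ] ((613.9165649414062, 313.9259948730469), (16.776058197021484, 42.77341842651367), 43.80648422241211)
red 516 [372.12596899 366.84302326] [ 419.67398331 -398.40823883   73.75399794] [-0.10658273  0.9942935   0.00453331] -41.45570471800712 46.25250316382484 79.19199294769123
bed 1459 [[352.0, -117.0], [564.0, -18.0], [888.0, 507.0]] ((644.4496459960938, 297.118896484375), (880.9896240234375, 573.2650756835938), 87.01557922363281)
z200+ 2376 [[531.0, -19.0], [585.0, 239.0], [665.0, 737.0]] ((599.49169921875, 368.971435546875), (166.4376678466797, 786.384033203125), 3.2408652305603027)
```

```bash
cat > m2.py <<'E'
from h import *
a=np.radians(-5.3);o=np.array([589.6,41.6]);ex=np.array([np.cos(a),np.sin(a)]);ey=np.array([-ex[1],ex[0]])
for n in("scene","side"):
    z=np.load(f"/tmp/{n}.npz");p=z["p"].reshape(-1,3);p=p[z["d"].ravel()>0]
    q=np.c_[(p[:,:2]-o)@ex,(p[:,:2]-o)@ey,p[:,2]]
    q=q[(abs(q[:,0])<62)&(q[:,1]>-160)&(q[:,1]<210)&(q[:,2]>140)&(q[:,2]<262)]
    print(n)
    for y in range(-160,205,10):
        s=q[(q[:,1]>=y)&(q[:,1]<y+10)]
        if len(s)>3:
            t=s[s[:,2]>s[:,2].max()-4]
            print(y,len(s),"ztop %.0f xtop %.0f  x %.0f..%.0f zmin %.0f"%(s[:,2].max(),t[:,0].mean(),*np.percentile(s[:,0],[2,98]),s[:,2].min()))
E
python3 m2.py
```

```text
scene
-70 16 ztop 217 xtop 5  x 2..15 zmin 189
-60 305 ztop 251 xtop 2  x -41..48 zmin 159
-50 231 ztop 251 xtop 2  x -45..47 zmin 141
-40 145 ztop 227 xtop -0  x -14..25 zmin 141
-30 140 ztop 226 xtop -1  x -15..25 zmin 145
-20 141 ztop 227 xtop 2  x -15..24 zmin 141
-10 161 ztop 227 xtop 2  x -13..54 zmin 140
0 257 ztop 226 xtop 1  x -20..50 zmin 140
10 246 ztop 216 xtop 3  x -20..23 zmin 140
30 13 ztop 217 xtop -2  x -10..14 zmin 192
40 71 ztop 218 xtop -1  x -11..15 zmin 144
50 148 ztop 221 xtop -1  x -12..18 zmin 140
60 154 ztop 220 xtop 1  x -16..17 zmin 140
80 33 ztop 231 xtop 1  x -20..28 zmin 184
90 140 ztop 232 xtop -0  x -18..29 zmin 186
100 136 ztop 232 xtop 1  x -18..30 zmin 185
110 141 ztop 232 xtop 1  x -17..29 zmin 186
120 124 ztop 234 xtop -1  x -18..30 zmin 184
130 201 ztop 236 xtop -0  x -27..33 zmin 174
140 174 ztop 237 xtop 1  x -28..34 zmin 175
150 166 ztop 248 xtop 3  x -23..45 zmin 180
160 221 ztop 248 xtop -1  x -26..44 zmin 178
170 235 ztop 246 xtop 1  x -28..44 zmin 179
180 368 ztop 245 xtop 2  x -38..43 zmin 160
190 10 ztop 219 xtop -0  x -11..10 zmin 212

[... 446 characters left out ...]
 117 ztop 220 xtop -6  x -17..12 zmin 141
50 66 ztop 221 xtop -1  x -19..15 zmin 140
60 14 ztop 220 xtop -2  x -18..15 zmin 149
80 197 ztop 232 xtop -2  x -28..27 zmin 177
90 69 ztop 230 xtop -3  x -30..20 zmin 192
100 61 ztop 232 xtop -1  x -30..22 zmin 192
110 53 ztop 232 xtop -2  x -30..21 zmin 197
120 66 ztop 233 xtop 2  x -31..29 zmin 168
130 118 ztop 236 xtop -3  x -34..31 zmin 169
140 82 ztop 239 xtop -2  x -40..30 zmin 176
150 194 ztop 246 xtop -2  x -44..38 zmin 174
160 78 ztop 247 xtop -2  x -45..31 zmin 194
170 69 ztop 247 xtop -2  x -45..28 zmin 190
180 17 ztop 246 xtop -1  x -42..24 zmin 214
190 37 ztop 254 xtop 18  x -55..51 zmin 162
200 718 ztop 262 xtop -0  x -61..59 zmin 140
```

Request:
drive_tool --moves '[{"tx":1,"tz":-1,"ay":0,"az":0.92},{"tx":1,"tz":-1,"az":0.92},{"tx":1,"tz":-1,"az":0.92},{"tx":1,"tz":-1,"az":0.92},{"tx":1,"tz":-1,"az":0.92}]' --gripper 0

```text
invalid input at $.moves[0]: expected keys tx, ty, tz, ax, ay, az
```

```bash
cat >> h.py <<'E'
def go(target,quat=None):
    """print shift in tool axes (units of 30mm) and rotvec (units .12) to target"""
    s=get_state();r=R.from_quat(s["tool_rot"])
    d=r.inv().apply(np.array(target)-s["position"])/30
    print("t",s["time_s"],"pos",s["position"].round(1),"F",s["contact_force"].round(1),"shift/30",d.round(2),end=" ")
    if quat is not None: print("rot/.12",((r.inv()*quat).as_rotvec()/.12).round(2),end="")
    print()
def down(ydeg):
    "tool down with tool y at world angle ydeg"
    y=np.array([np.cos(np.radians(ydeg)),np.sin(np.radians(ydeg)),0]);z=np.array([0,0,-1.])
    return R.from_matrix(np.c_[np.cross(y,z),y,z])
E
python3 -c "
from h import *
go([615,315.5,420],down(-140)); go([615,315.5,420],down(40))"
```

```text
t 0.15 pos [214.  639.8 230.6] F [-0.2  0.9  0.3] shift/30 [16.11  6.02 -6.3 ] rot/.12 [ 0.01 -0.    4.58]
t 0.15 pos [214.  639.8 230.6] F [-0.2  0.9  0.3] shift/30 [16.11  6.02 -6.3 ] rot/.12 [ 1.00e-02  1.00e-02 -2.16e+01]
```

Request:
drive_tool --moves '[{"tx":0,"ty":0,"tz":-1,"ax":0,"ay":0,"az":0.6},{"tx":0,"ty":0,"tz":-1,"ax":0,"ay":0,"az":0.6},{"tx":0,"ty":0,"tz":-1,"ax":0,"ay":0,"az":0.6},{"tx":0,"ty":0,"tz":-1,"ax":0,"ay":0,"az":0.6},{"tx":0,"ty":0,"tz":-1,"ax":0,"ay":0,"az":0.6},{"tx":0,"ty":0,"tz":-1,"ax":0,"ay":0,"az":0.6},{"tx":0,"ty":0,"tz":0,"ax":0,"ay":0,"az":0.6},{"tx":0,"ty":0,"tz":0,"ax":0,"ay":0,"az":0.4}]' --gripper 0

```text
time_s: 1.15
position: [214.0, 640.1, 411.4]
tool_rot: [0.905, -0.424, -0.0, 0.0]
contact_force: [0.4, -0.4, -1.2]
gripper_width: 0.995
grasp_force: 0.0
```

```bash
python3 -c "
from h import *
go([615,315.5,420],down(-140))"
```

```text
t 1.15 pos [214.  640.1 411.4] F [ 0.4 -0.4 -1.2] shift/30 [16.87 -3.35 -0.29] rot/.12 [ 0.    0.   -0.03]
```

Request:
drive_tool --moves '[{"tx":1,"ty":-0.2,"tz":0,"ax":0,"ay":0,"az":0},{"tx":1,"ty":-0.2,"tz":0,"ax":0,"ay":0,"az":0},{"tx":1,"ty":-0.2,"tz":0,"ax":0,"ay":0,"az":0},{"tx":1,"ty":-0.2,"tz":0,"ax":0,"ay":0,"az":0},{"tx":1,"ty":-0.2,"tz":0,"ax":0,"ay":0,"az":0},{"tx":1,"ty":-0.2,"tz":0,"ax":0,"ay":0,"az":0},{"tx":1,"ty":-0.2,"tz":0,"ax":0,"ay":0,"az":0},{"tx":1,"ty":-0.2,"tz":0,"ax":0,"ay":0,"az":0}]'

```text
time_s: 2.15
position: [405.5, 485.9, 411.0]
tool_rot: [0.906, -0.424, -0.0, 0.0]
contact_force: [-0.9, -0.0, -0.2]
gripper_width: 1.0
grasp_force: 0.0
```

Request:
drive_tool --moves '[{"tx":1,"ty":-0.2,"tz":0,"ax":0,"ay":0,"az":0},{"tx":1,"ty":-0.2,"tz":0,"ax":0,"ay":0,"az":0},{"tx":1,"ty":-0.2,"tz":0,"ax":0,"ay":0,"az":0},{"tx":1,"ty":-0.2,"tz":0,"ax":0,"ay":0,"az":0},{"tx":1,"ty":-0.2,"tz":0,"ax":0,"ay":0,"az":0},{"tx":1,"ty":-0.2,"tz":0,"ax":0,"ay":0,"az":0},{"tx":1,"ty":-0.2,"tz":0,"ax":0,"ay":0,"az":0},{"tx":0.9,"ty":-0.2,"tz":0,"ax":0,"ay":0,"az":0}]'

```text
time_s: 3.15
position: [594.3, 334.8, 410.9]
tool_rot: [0.906, -0.424, -0.0, 0.0]
contact_force: [0.4, 0.6, 0.2]
gripper_width: 1.004
grasp_force: 0.0
```

Request:
drive_tool --moves '[{"tx":0.9,"ty":-0.2,"tz":0,"ax":0,"ay":0,"az":0},{"tx":0,"ty":0,"tz":0,"ax":0,"ay":0,"az":0}]'

```text
time_s: 3.4
position: [616.6, 317.5, 410.1]
tool_rot: [0.905, -0.425, -0.0, 0.001]
contact_force: [0.2, -0.1, 0.1]
gripper_width: 1.002
grasp_force: 0.0
```

```bash
cat > k.py <<'E'
from h import *
import sys
s=get_state();f=grab_frame("wrist");p=cloud(f);ok=f["depth"]>0
cv2.imwrite(f"pics/{sys.argv[1]}.png",f["color"][...,::-1])
k=ok&(abs(p[...,2]-306)<8)&(np.hypot(p[...,0]-615,p[...,1]-315)<45)
K=p[k];print(len(K),K.mean(0),cv2.minAreaRect(K[:,:2].astype(np.float32)))
h=ok&(abs(p[...,2]-264)<5)&(np.hypot(p[...,0]-615,p[...,1]-315)<130);P=p[h]
print("panel",len(P),P.mean(0),cv2.minAreaRect(P[:,:2].astype(np.float32)))
go([615,315.5,282])
E
python3 k.py w1
```

```text
939 [614.43088195 317.69903147 307.77707187] ((612.9115600585938, 319.24334716796875), (13.829118728637695, 45.56053924560547), 39.4356689453125)
panel 13293 [616.13620022 313.43399325 263.86648632] ((613.2581787109375, 319.23760986328125), (143.06504821777344, 123.52362060546875), 84.78667449951172)
t 3.45 pos [615.9 318.2 410.4] F [ 0.1  0.5 -0.3] shift/30 [0.05 0.08 4.28]
```

View pics/w1.png

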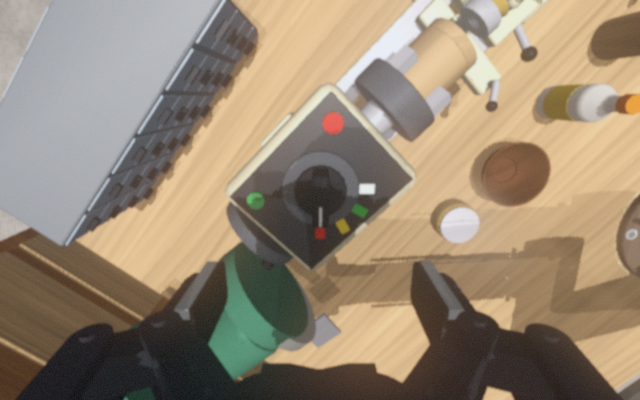

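The wrist view shows the pointer at the red mark (320,233); green is at (360,210), i.e. 60° counter-clockwise in the world seen from above. Descend and grip.

Request:
drive_tool --moves '[{"tx":-0.03,"ty":0.06,"tz":0.9,"ax":0,"ay":0,"az":0},{"tx":0,"ty":0,"tz":0.9,"ax":0,"ay":0,"az":0},{"tx":0,"ty":0,"tz":0.9,"ax":0,"ay":0,"az":0},{"tx":0,"ty":0,"tz":0.8,"ax":0,"ay":0,"az":0},{"tx":0,"ty":0,"tz":0.5,"ax":0,"ay":0,"az":0},{"tx":0,"ty":0,"tz":0.27,"ax":0,"ay":0,"az":0},{"tx":0,"ty":0,"tz":0,"ax":0,"ay":0,"az":0}]'

```text
time_s: 4.32
position: [613.5, 318.4, 283.2]
tool_rot: [0.906, -0.423, -0.0, 0.0]
contact_force: [-0.0, -0.2, -0.2]
gripper_width: 0.996
grasp_force: 0.0
```

Request:
drive_tool --moves '[{"tx":0,"ty":0,"tz":0,"ax":0,"ay":0,"az":0},{"tx":0,"ty":0,"tz":0,"ax":0,"ay":0,"az":0},{"tx":0,"ty":0,"tz":0,"ax":0,"ay":0,"az":0},{"tx":0,"ty":0,"tz":0,"ax":0,"ay":0,"az":0},{"tx":0,"ty":0,"tz":0,"ax":0,"ay":0,"az":0},{"tx":0,"ty":0,"tz":0,"ax":0,"ay":0,"az":0},{"tx":0,"ty":0,"tz":0,"ax":0,"ay":0,"az":0},{"tx":0,"ty":0,"tz":0,"ax":0,"ay":0,"az":0}]' --gripper 1 --grip_force 40

```text
time_s: 5.32
position: [613.8, 318.4, 283.5]
tool_rot: [0.906, -0.424, 0.0, -0.0]
contact_force: [0.4, 1.5, 2.2]
gripper_width: 0.155
grasp_force: 43.6
```

Request:
drive_tool --moves '[{"tx":0,"ty":0,"tz":0,"ax":0,"ay":0,"az":-0.7},{"tx":0,"ty":0,"tz":0,"ax":0,"ay":0,"az":-0.7},{"tx":0,"ty":0,"tz":0,"ax":0,"ay":0,"az":-0.7},{"tx":0,"ty":0,"tz":0,"ax":0,"ay":0,"az":-0.7},{"tx":0,"ty":0,"tz":0,"ax":0,"ay":0,"az":-0.7},{"tx":0,"ty":0,"tz":0,"ax":0,"ay":0,"az":-0.7},{"tx":0,"ty":0,"tz":0,"ax":0,"ay":0,"az":-0.7},{"tx":0,"ty":0,"tz":0,"ax":0,"ay":0,"az":-0.7}]'

```text
time_s: 6.32
position: [613.6, 318.0, 283.6]
tool_rot: [0.995, -0.1, 0.0, 0.0]
contact_force: [-0.2, 0.1, 3.3]
gripper_width: 0.154
grasp_force: 43.8
```

Request:
drive_tool --moves '[{"tx":0,"ty":0,"tz":0,"ax":0,"ay":0,"az":-0.8},{"tx":0,"ty":0,"tz":0,"ax":0,"ay":0,"az":-0.8},{"tx":0,"ty":0,"tz":0,"ax":0,"ay":0,"az":-0.8},{"tx":0,"ty":0,"tz":0,"ax":0,"ay":0,"az":-0.75},{"tx":0,"ty":0,"tz":0,"ax":0,"ay":0,"az":0}]'

```text
time_s: 6.95
position: [613.6, 317.8, 283.5]
tool_rot: [0.996, 0.087, 0.0, 0.0]
contact_force: [-0.2, -0.8, 2.7]
gripper_width: 0.16
grasp_force: 43.7
```

Request:
drive_tool --moves '[{"tx":0,"ty":0,"tz":0,"ax":0,"ay":0,"az":0},{"tx":0,"ty":0,"tz":0,"ax":0,"ay":0,"az":0},{"tx":0,"ty":0,"tz":0,"ax":0,"ay":0,"az":0},{"tx":0,"ty":0,"tz":0,"ax":0,"ay":0,"az":0},{"tx":0,"ty":0,"tz":-0.6,"ax":0,"ay":0,"az":0},{"tx":0,"ty":0,"tz":-1,"ax":0,"ay":0,"az":0},{"tx":0,"ty":0,"tz":-1,"ax":0,"ay":0,"az":0},{"tx":0,"ty":0,"tz":-1,"ax":0,"ay":0,"az":0}]' --gripper 0

```text
time_s: 7.95
position: [613.7, 318.1, 393.9]
tool_rot: [0.996, 0.087, 0.001, -0.0]
contact_force: [0.9, 0.4, 0.3]
gripper_width: 0.998
grasp_force: 0.0
```

```bash
python3 k.py w2; python3 -c "
from h import *
go([430,-380,330],down(6))
go([430,-380,330],down(186))
print(get_state()['joint_pos'].round(2))"
```

```text
1069 [617.68194873 319.29247657 311.90766956] ((615.598388671875, 318.8320617675781), (45.0216178894043, 13.976901054382324), 9.698545455932617)
panel 9193 [621.34199108 318.20873174 266.84530303] ((616.263427734375, 319.03179931640625), (146.8790740966797, 125.97541809082031), 84.47827911376953)
t 8.0 pos [614.7 318.2 398.7] F [-0.5 -0.3  5.2] shift/30 [-0.03  0.1   3.89] 
t 8.0 pos [614.7 318.2 398.7] F [-0.5 -0.3  5.2] shift/30 [-10.13  21.85   2.17] rot/.12 [  0.03  -0.06 -12.5 ]
t 8.0 pos [614.7 318.2 398.7] F [-0.5 -0.3  5.2] shift/30 [-10.13  21.85   2.17] rot/.12 [-0.06 -0.03 13.68]
[ 0.76  0.34  0.35  0.   -1.57  0.99]
```

Knob bar now lies at 9.7° world, exactly the green position. On to the auger.

Request:
drive_tool --moves '[{"tx":-0.46,"ty":1,"tz":0,"ax":0,"ay":0,"az":0},{"tx":-0.46,"ty":1,"tz":0,"ax":0,"ay":0,"az":0},{"tx":-0.46,"ty":1,"tz":0,"ax":0,"ay":0,"az":0},{"tx":-0.46,"ty":1,"tz":0,"ax":0,"ay":0,"az":0},{"tx":-0.46,"ty":1,"tz":0,"ax":0,"ay":0,"az":0},{"tx":-0.46,"ty":1,"tz":0,"ax":0,"ay":0,"az":0},{"tx":-0.46,"ty":1,"tz":0,"ax":0,"ay":0,"az":0},{"tx":-0.46,"ty":1,"tz":0,"ax":0,"ay":0,"az":0}]'

```text
time_s: 9.0
position: [546.5, 61.6, 392.7]
tool_rot: [0.996, 0.088, 0.001, -0.0]
contact_force: [-0.4, 0.5, -0.1]
gripper_width: 0.999
grasp_force: 0.0
```

Request:
drive_tool --moves '[{"tx":-0.46,"ty":1,"tz":0,"ax":0,"ay":0,"az":0},{"tx":-0.46,"ty":1,"tz":0,"ax":0,"ay":0,"az":0},{"tx":-0.46,"ty":1,"tz":0,"ax":0,"ay":0,"az":0},{"tx":-0.46,"ty":1,"tz":0,"ax":0,"ay":0,"az":0},{"tx":-0.46,"ty":1,"tz":0,"ax":0,"ay":0,"az":0},{"tx":-0.46,"ty":1,"tz":0,"ax":0,"ay":0,"az":0},{"tx":-0.46,"ty":1,"tz":0,"ax":0,"ay":0,"az":0},{"tx":-0.46,"ty":1,"tz":0,"ax":0,"ay":0,"az":0}]'

```text
time_s: 10.0
position: [479.5, -194.0, 392.7]
tool_rot: [0.996, 0.087, 0.001, 0.0]
contact_force: [-0.0, 0.2, 0.0]
gripper_width: 0.999
grasp_force: 0.0
```

Request:
drive_tool --moves '[{"tx":-0.46,"ty":1,"tz":0.2,"ax":0,"ay":0,"az":0},{"tx":-0.46,"ty":1,"tz":0.4,"ax":0,"ay":0,"az":0},{"tx":-0.46,"ty":1,"tz":0.4,"ax":0,"ay":0,"az":0},{"tx":-0.46,"ty":1,"tz":0.4,"ax":0,"ay":0,"az":0},{"tx":-0.46,"ty":1,"tz":0.4,"ax":0,"ay":0,"az":0},{"tx":-0.46,"ty":0.85,"tz":0.4,"ax":0,"ay":0,"az":0},{"tx":0,"ty":0,"tz":0,"ax":0,"ay":0,"az":1},{"tx":0,"ty":0,"tz":0,"ax":0,"ay":0,"az":1}]'

```text
time_s: 11.0
position: [428.7, -380.8, 326.3]
tool_rot: [0.999, -0.035, 0.0, 0.0]
contact_force: [0.3, 1.1, 0.2]
gripper_width: 1.0
grasp_force: 0.0
```

Request:
drive_tool --moves '[{"tx":0,"ty":0,"tz":0,"ax":0,"ay":0,"az":1},{"tx":0,"ty":0,"tz":0,"ax":0,"ay":0,"az":1},{"tx":0,"ty":0,"tz":0,"ax":0,"ay":0,"az":1},{"tx":0,"ty":0,"tz":0,"ax":0,"ay":0,"az":1},{"tx":0,"ty":0,"tz":0,"ax":0,"ay":0,"az":1},{"tx":0,"ty":0,"tz":0,"ax":0,"ay":0,"az":1},{"tx":0,"ty":0,"tz":0,"ax":0,"ay":0,"az":1},{"tx":0,"ty":0,"tz":0,"ax":0,"ay":0,"az":1}]'

```text
time_s: 12.0
position: [429.1, -380.3, 326.6]
tool_rot: [0.871, -0.492, 0.001, 0.0]
contact_force: [-0.1, 1.2, -0.2]
gripper_width: 0.998
grasp_force: 0.0
```

Request:
drive_tool --moves '[{"tx":0,"ty":0,"tz":0,"ax":0,"ay":0,"az":1},{"tx":0,"ty":0,"tz":0,"ax":0,"ay":0,"az":1},{"tx":0,"ty":0,"tz":0,"ax":0,"ay":0,"az":1},{"tx":0,"ty":0,"tz":0,"ax":0,"ay":0,"az":0.68},{"tx":0,"ty":0,"tz":0,"ax":0,"ay":0,"az":0},{"tx":0,"ty":0,"tz":0,"ax":0,"ay":0,"az":0}]'

```text
time_s: 12.75
position: [429.0, -380.2, 325.9]
tool_rot: [0.744, -0.669, 0.0, -0.0]
contact_force: [-0.1, 0.3, -0.5]
gripper_width: 0.996
grasp_force: 0.0
```

```bash
cat > a.py <<'E'
from h import *
import sys
s=get_state();f=grab_frame("wrist");p=cloud(f);c=f["color"].astype(int);ok=f["depth"]>0
cv2.imwrite(f"pics/{sys.argv[1]}.png",f["color"][...,::-1])
m=ok&(c[...,0]>90)&(c[...,1]<50)&(c[...,2]<50)&(p[...,2]>50)&(p[...,2]<95)
nl,lab,st,ce=cv2.connectedComponentsWithStats(m.astype(np.uint8));i=1+st[1:,4].argmax();P=p[lab==i]
print(len(P),ce[i],P.mean(0),P[:,2].max(),cv2.minAreaRect(P[:,:2].astype(np.float32)))
T=P[P[:,2]>P[:,2].max()-4];print(T.mean(0))
E
python3 a.py w3; python3 -c "
from h import *
go([427,-395,43],down(186.1))"
```

```text
302 [326.12582781 175.81788079] [ 417.46871204 -365.07295393   73.42736905] 77.25891693848956 ((417.5968017578125, -365.4174499511719), (24.950166702270508, 24.58061981201172), 12.898659706115723)
[ 417.68634504 -365.58847379   74.8541761 ]
t 12.8 pos [ 429.  -380.2  325.7] F [-0.4 -0.2 -0.8] shift/30 [0.48 0.12 9.42] rot/.12 [-0. -0. -0.]
```

View pics/w3.png

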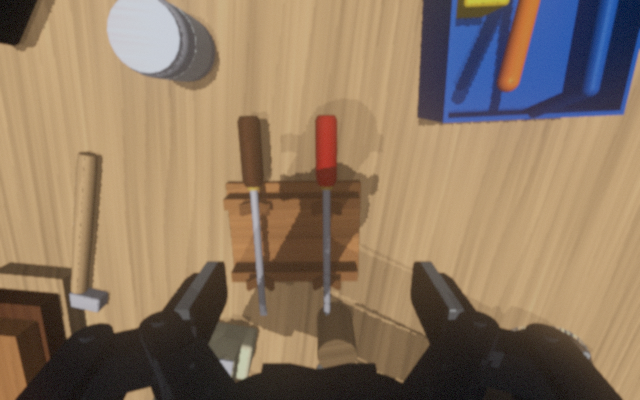

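The wrist view shows the red handle from (326,116) to (326,187), rod down to (326,310), parallel to image columns. My mask caught only part; refine.

```bash
sed -i 's/m=ok.*/m=ok\&(c[...,0]>50)\&(c[...,0]>2.2*c[...,1:].max(2))\&(p[...,2]>45)\&(p[...,2]<95)/' a.py; python3 a.py w4
cat >> a.py <<'E'
r=ok&(abs(p[...,2]-65)<6)&(abs(p[...,0]-(420-.107*(p[...,1]+380)))<22)&(p[...,1]>-330)&(p[...,1]<-150);Q=p[r]
b=[(y,Q[abs(Q[:,1]-y)<8][:,[0,2]].mean(0).round(1)) for y in range(-320,-150,20) if (abs(Q[:,1]-y)<8).sum()>3];print(b)
E
python3 a.py w4
```

```text
1218 [325.82594417 149.02380952] [ 421.54688179 -398.34842383   73.84642482] 77.63388812099211 ((421.646728515625, -395.3438720703125), (24.111454010009766, 85.468505859375), 6.804407596588135)
[ 421.63415043 -397.78538416   75.1421869 ]
1207 [325.81855841 148.58906379] [ 421.52798727 -398.82736369   73.83914517] 77.85047629603577 ((420.8885498046875, -395.48284912109375), (23.954923629760742, 85.2245101928711), 4.7269606590271)
[ 421.5682507  -397.99506553   75.26489428]
[(-320, array([411.9,  66. ])), (-300, array([410. ,  66.2])), (-280, array([407.7,  66.1])), (-260, array([405.4,  65.9])), (-240, array([403.2,  66. ])), (-220, array([396.4,  65.7])), (-200, array([400.3,  66.2])), (-180, array([396.2,  65.8])), (-160, array([394.2,  65.8]))]
```

Request:
drive_tool --moves '[{"tx":0.36,"ty":0.3,"tz":1,"ax":0,"ay":0,"az":0},{"tx":0,"ty":0,"tz":1,"ax":0,"ay":0,"az":0},{"tx":0,"ty":0,"tz":1,"ax":0,"ay":0,"az":0},{"tx":0,"ty":0,"tz":1,"ax":0,"ay":0,"az":0},{"tx":0,"ty":0,"tz":1,"ax":0,"ay":0,"az":0},{"tx":0,"ty":0,"tz":1,"ax":0,"ay":0,"az":0},{"tx":0,"ty":0,"tz":1,"ax":0,"ay":0,"az":0},{"tx":0,"ty":0,"tz":0,"ax":0,"ay":0,"az":0}]'

```text
time_s: 13.9
position: [419.7, -391.1, 113.2]
tool_rot: [0.743, -0.669, -0.002, 0.001]
contact_force: [-0.1, -0.8, 0.8]
gripper_width: 0.995
grasp_force: 0.0
```

```bash
python3 a.py w5; python3 -c "
from h import *
go([421.3,-392,43],down(186.2))"
```

```text
5204 [316.15699462 216.54573405] [ 422.53118991 -400.15708523   75.13404984] 79.73798457216255 ((422.235107421875, -395.6811218261719), (26.26437759399414, 87.74940490722656), 6.2122802734375)
[ 422.60774154 -399.70356678   77.01729005]
[(-320, array([414.8,  66.8])), (-300, array([410.9,  67.7])), (-280, array([409.1,  67.5]))]
t 13.95 pos [ 420.8 -391.8  114.9] F [-0.1 -1.   1.2] shift/30 [ 0.01 -0.02  2.4 ] rot/.12 [ 0.01  0.01 -0.03]
```

Request:
drive_tool --moves '[{"tx":0,"ty":-0.04,"tz":0.8,"ax":0,"ay":0,"az":0},{"tx":0,"ty":0,"tz":0.8,"ax":0,"ay":0,"az":0},{"tx":0,"ty":0,"tz":0.5,"ax":0,"ay":0,"az":0},{"tx":0,"ty":0,"tz":0.3,"ax":0,"ay":0,"az":0},{"tx":0,"ty":0,"tz":0,"ax":0,"ay":0,"az":0}]'

```text
time_s: 14.58
position: [422.4, -391.8, 43.3]
tool_rot: [0.743, -0.669, -0.0, 0.0]
contact_force: [0.6, -0.5, 0.7]
gripper_width: 1.001
grasp_force: 0.0
```

Request:
drive_tool --moves '[{"tx":0,"ty":0,"tz":0,"ax":0,"ay":0,"az":0},{"tx":0,"ty":0,"tz":0,"ax":0,"ay":0,"az":0},{"tx":0,"ty":0,"tz":0,"ax":0,"ay":0,"az":0},{"tx":0,"ty":0,"tz":0,"ax":0,"ay":0,"az":0},{"tx":0,"ty":0,"tz":0,"ax":0,"ay":0,"az":0},{"tx":0,"ty":0,"tz":0,"ax":0,"ay":0,"az":0},{"tx":0,"ty":0,"tz":0,"ax":0,"ay":0,"az":0},{"tx":0,"ty":0,"tz":0,"ax":0,"ay":0,"az":0}]' --gripper 1 --grip_force 90

```text
time_s: 15.58
position: [421.8, -391.7, 43.2]
tool_rot: [0.743, -0.669, -0.0, 0.0]
contact_force: [-4.1, -2.2, 4.3]
gripper_width: 0.301
grasp_force: 88.3
```

Request:
drive_tool --moves '[{"tx":0,"ty":0,"tz":-0.3,"ax":0,"ay":0,"az":0},{"tx":0,"ty":0,"tz":-0.5,"ax":0,"ay":0,"az":0},{"tx":0,"ty":0,"tz":-0.8,"ax":0,"ay":0,"az":0},{"tx":0,"ty":0,"tz":-1,"ax":0,"ay":0,"az":0},{"tx":0,"ty":0,"tz":-1,"ax":0,"ay":0,"az":0},{"tx":0,"ty":0,"tz":-1,"ax":0,"ay":0,"az":0},{"tx":0,"ty":0,"tz":-1,"ax":0,"ay":0,"az":0},{"tx":0,"ty":0,"tz":0,"ax":0,"ay":0,"az":0}]'

```text
time_s: 16.58
position: [424.0, -392.4, 215.1]
tool_rot: [0.743, -0.669, 0.003, -0.001]
contact_force: [0.9, -0.5, -1.6]
gripper_width: 0.302
grasp_force: 88.4
```

```bash
cat > r.py <<'E'
from h import *
s=get_state();r=R.from_quat(s["tool_rot"]);f=grab_frame("wrist");p=cloud(f);c=f["color"].astype(int);ok=f["depth"]>0
cv2.imwrite("pics/r.png",f["color"][...,::-1])
q=(p-s["position"])@r.as_matrix()   # tool coords
m=ok&(abs(q[...,1])<25)&(q[...,2]<15)&(q[...,2]>-45)&(abs(q[...,0])<300)&(abs(q[...,0])>20)
Q=q[m];print(len(Q),Q[:,0].min(),Q[:,0].max())
for x in range(-270,60,10):
    t=Q[abs(Q[:,0]-x)<5]
    if len(t)>3: print(x,len(t),np.median(t[:,1]).round(1),t[:,2].min().round(1),np.median(t[:,2]).round(1))
E
python3 r.py;python3 -c "
from h import *
go([0,0,0])"
```

```text
6491 -41.94707026159007 46.65205099547172
-40 170 0.7 -28.8 -26.3
-30 897 1.8 -30.4 -27.8
-20 545 1.8 -30.8 -28.0
20 749 0.6 -31.2 -28.2
30 1579 0.6 -31.5 -28.2
40 1820 0.7 -31.3 -27.3
50 731 0.6 -28.8 -18.8
t 16.625 pos [ 423.2 -391.8  213.2] F [-0.2  0.5 -2.4] shift/30 [-14.47  12.69   7.04]
```

Request:
drive_tool --moves '[{"tx":0,"ty":0,"tz":0,"ax":0,"ay":0,"az":0.83},{"tx":0,"ty":0,"tz":0,"ax":0,"ay":0,"az":0.83},{"tx":0,"ty":-0.7,"tz":0,"ax":0,"ay":0,"az":0},{"tx":0,"ty":-0.7,"tz":0,"ax":0,"ay":0,"az":0},{"tx":0,"ty":-0.7,"tz":0,"ax":0,"ay":0,"az":0},{"tx":-0.4,"ty":-0.7,"tz":0,"ax":0,"ay":0,"az":0},{"tx":-0.5,"ty":-0.7,"tz":0,"ax":0,"ay":0,"az":0},{"tx":-0.5,"ty":-0.67,"tz":0,"ax":0,"ay":0,"az":0}]'

```text
time_s: 17.62
position: [552.4, -360.4, 211.0]
tool_rot: [-0.673, 0.74, 0.0, -0.0]
contact_force: [-0.4, 0.4, -0.8]
gripper_width: 0.304
grasp_force: 88.4
```

Request:
drive_tool --moves '[{"tx":-0.5,"ty":0,"tz":0.3,"ax":0,"ay":0,"az":0},{"tx":-0.5,"ty":0,"tz":0.3,"ax":0,"ay":0,"az":0},{"tx":-0.5,"ty":0,"tz":0.3,"ax":0,"ay":0,"az":0},{"tx":-0.5,"ty":0,"tz":0.2,"ax":0,"ay":0,"az":0},{"tx":-0.3,"ty":0,"tz":0,"ax":0,"ay":0,"az":0},{"tx":0,"ty":0,"tz":0,"ax":0,"ay":0,"az":0},{"tx":0,"ty":0,"tz":0,"ax":0,"ay":0,"az":0}]'

```text
time_s: 18.5
position: [557.5, -293.3, 178.7]
tool_rot: [-0.673, 0.74, -0.0, 0.0]
contact_force: [-0.4, 0.6, -2.0]
gripper_width: 0.301
grasp_force: 88.5
```

```bash
cat > m3.py <<'E'
from h import *
a=np.radians(-5.3);o=np.array([588.9,42.]);ex=np.array([np.cos(a),np.sin(a)]);ey=np.array([-ex[1],ex[0]])
s=get_state();d=s["position"][:2]-o;print("tcp lathe",d@ex,d@ey,s["position"][2],R.from_quat(s["tool_rot"]).as_matrix().round(3).tolist(),s["contact_force"])
for n in("scene","side"):
    f=grab_frame(n);p=cloud(f);ok=f["depth"]>0;cv2.imwrite(f"pics/{n}3.png",f["color"][...,::-1])
    q=np.dstack([(p[...,:2]-o)@ex,(p[...,:2]-o)@ey,p[...,2]])
    Q=q[ok&(abs(q[...,0])<16)&(abs(q[...,2]-200)<16)&(q[...,1]>-400)&(q[...,1]<-66)]
    print(n,len(Q))
    for y in range(-400,-66,15):
        t=Q[abs(Q[:,1]-y)<7.5]
        if len(t)>2: print(y,len(t),t.mean(0).round(1),"z %.1f x %.1f..%.1f"%(t[:,2].max(),t[:,0].min(),t[:,0].max()))
E
python3 m3.py
```

```text
tcp lathe -0.2916349881901287 -336.758693023245 178.66129814378968 [[-0.095, -0.996, 0.001], [-0.996, 0.095, -0.0], [0.0, -0.001, -1.0]] [-0.36649217  0.58737173 -2.00972038]
scene 550
-385 4 [   3.6 -382.2  207.2] z 209.6 x 2.4..4.5
-355 3 [  -9.9 -349.1  206.7] z 211.0 x -14.3..-5.6
-340 29 [  -8.  -338.6  209.3] z 215.8 x -14.4..7.0
-325 71 [   3.3 -325.1  205.5] z 214.8 x -15.5..15.4
-310 64 [   5.6 -309.4  204.9] z 212.6 x -11.6..14.7
-295 59 [   2.7 -296.2  202.2] z 210.6 x -10.7..12.2
-280 24 [   1.9 -280.5  200. ] z 204.2 x -5.3..5.8
-265 22 [   0.8 -264.7  199.4] z 203.6 x -5.4..5.4
-250 24 [   0.6 -250.5  198.6] z 201.8 x -8.0..5.4
-235 20 [   0.8 -235.3  199. ] z 203.9 x -3.8..4.6
-220 28 [   0.5 -219.5  198.8] z 203.3 x -4.7..4.3
-205 23 [-2.000e-01 -2.040e+02  1.984e+02] z 202.4 x -9.0..4.3
-190 22 [   0.6 -190.1  198.8] z 201.7 x -4.1..4.7
-175 26 [ 1.000e-01 -1.750e+02  1.982e+02] z 202.3 x -5.1..4.5
-160 25 [   0.2 -159.8  198.5] z 202.2 x -7.3..4.3
-145 27 [  -0.4 -145.1  197.8] z 201.3 x -6.2..3.3
-130 23 [  -0.7 -131.   197.3] z 200.5 x -5.1..3.8
-115 30 [  -0.5 -1
[... 322 characters left out ...]
-307.7  200.7] z 203.3 x -14.4..-11.0
-280 18 [  -3.8 -278.4  200.1] z 203.8 x -6.6..2.2
-265 30 [  -2.7 -264.9  199.5] z 202.9 x -5.9..3.2
-250 27 [  -2.8 -249.8  198.7] z 202.3 x -6.4..2.7
-235 29 [  -3.2 -234.6  199.5] z 202.8 x -7.1..2.0
-220 24 [  -3.2 -219.5  198.8] z 202.8 x -7.3..2.6
-205 27 [  -3.  -205.3  198.8] z 202.2 x -6.8..3.3
-190 24 [  -3.5 -190.5  198.6] z 200.8 x -7.0..1.7
-175 27 [  -3.7 -175.1  198.6] z 201.5 x -8.6..2.1
-160 22 [  -3.9 -159.9  198.5] z 201.4 x -7.2..1.6
-145 22 [  -3.7 -145.7  198.7] z 201.0 x -7.7..1.9
-130 23 [  -4.1 -130.4  198.2] z 202.1 x -8.1..1.3
-115 20 [  -4.1 -115.2  198.3] z 201.0 x -8.1..0.9
-100 14 [  -4.4 -102.3  196.8] z 199.2 x -7.8..0.5
```

Request:
drive_tool --moves '[{"tx":0,"ty":-0.03,"tz":-0.07,"ax":0,"ay":-0.1,"az":0.09},{"tx":0,"ty":0,"tz":0,"ax":0,"ay":0,"az":0},{"tx":0,"ty":0,"tz":0,"ax":0,"ay":0,"az":0}]'

```text
time_s: 18.98
position: [558.2, -293.3, 180.3]
tool_rot: [-0.669, 0.744, 0.004, 0.004]
contact_force: [-0.1, -0.1, -1.9]
gripper_width: 0.299
grasp_force: 88.4
```

```bash
python3 m3.py | awk '/tcp|scene|side/||$1>-300'
python3 - <<'E'
import cv2
a=cv2.imread("pics/scene3.png")[200:310,230:420];b=cv2.imread("pics/side3.png")[130:290,260:420]
cv2.imwrite("pics/crop.png",cv2.hconcat([cv2.resize(a,(400,232),interpolation=2),cv2.resize(b[:93],(400,232),interpolation=2)]))
E
```

```text
tcp lathe 0.39438024323062426 -336.7324497337306 180.280698845736 [[-0.106, -0.994, 0.001], [-0.994, 0.106, 0.012], [-0.012, 0.0, -1.0]] [-0.06600809 -0.06796297 -1.91839988]
scene 549
-295 62 [   3.9 -296.1  203.7] z 213.1 x -10.9..13.0
-280 25 [   2.6 -280.9  201.7] z 208.1 x -3.9..7.1
-265 22 [   2.6 -264.4  201.9] z 205.6 x -3.5..7.1
-250 22 [   2.2 -249.8  201.4] z 205.8 x -4.1..6.4
-235 21 [   2.  -236.2  201.5] z 205.6 x -4.8..6.0
-220 26 [   2.5 -220.6  201.7] z 204.8 x -1.1..7.1
-205 23 [   2.2 -204.9  201.2] z 206.4 x -4.8..5.5
-190 23 [   2.1 -190.8  201.9] z 205.4 x -3.9..6.8
-175 25 [   2.9 -175.5  201.8] z 204.5 x -3.1..6.6
-160 25 [   2.2 -160.5  201.7] z 204.9 x -4.3..7.6
-145 24 [   2.8 -145.6  202.8] z 206.9 x -3.8..6.8
-130 28 [   2.7 -130.4  202. ] z 206.0 x -3.7..7.8
-115 25 [   2.3 -115.5  201.8] z 203.9 x -2.5..8.1
-100 25 [   1.9 -101.4  201.3] z 206.2 x -4.1..6.4
side 698
-280 19 [  -1.9 -277.9  201.2] z 204.3 x -5.3..2.9
-265 30 [  -1.4 -265.3  201.8] z 204.8 x -4.9..3.6
-250 32 [  -1.3 -249.7  202.2] z 205.0 x -5.7..4.6
-235 27 [  -1.2 -234.2  202.3] z 206.5 x -4.8..4.9
-220 25 [  -1.1 -220.2  202.4] z 204.2 x -4.9..5.1
-205 24 [  -1.1 -206.   202.2] z 205.7 x -5.9..3.6
-190 28 [  -1.1 -190.3  202.3] z 204.6 x -5.3..4.9
-175 23 [  -1.2 -174.3  202. ] z 205.0 x -5.1..4.1
-160 23 [  -1.1 -159.9  202.2] z 204.9 x -4.9..4.4
-145 23 [  -0.7 -145.   202.8] z 206.6 x -4.9..3.9
-130 23 [  -1.3 -129.4  202.3] z 205.3 x -4.7..4.1
-115 21 [  -1.  -115.   203.2] z 205.9 x -4.5..5.2
-100 10 [  -1.  -103.2  203.1] z 205.7 x -4.5..4.5
```

View pics/crop.png

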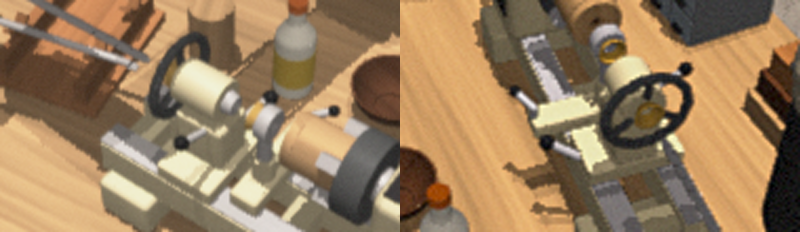

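Left crop shows the rod tip (≈(145,60)) approaching the wheel centre; numbers say the rod is parallel to and within ~1 mm of the axis. Insert in steps.

Request:
drive_tool --moves '[{"tx":-0.4,"ty":0.006,"tz":0.005,"ax":0,"ay":0,"az":0},{"tx":-0.4,"ty":0.006,"tz":0.005,"ax":0,"ay":0,"az":0},{"tx":-0.3,"ty":0.004,"tz":0.004,"ax":0,"ay":0,"az":0},{"tx":-0.2,"ty":0.003,"tz":0.002,"ax":0,"ay":0,"az":0},{"tx":-0.2,"ty":0.003,"tz":0.002,"ax":0,"ay":0,"az":0},{"tx":0,"ty":0,"tz":0,"ax":0,"ay":0,"az":0}]'

```text
time_s: 19.82
position: [562.4, -247.9, 180.4]
tool_rot: [-0.669, 0.743, 0.004, 0.004]
contact_force: [0.5, -0.5, -0.4]
gripper_width: 0.301
grasp_force: 88.4
```

```bash
cat > f.py <<'E'
from h import *
a=np.radians(-5.3);o=np.array([588.9,42.]);ex=np.array([np.cos(a),np.sin(a),0]);ey=np.array([-ex[1],ex[0],0])
s=get_state();r=R.from_quat(s["tool_rot"]);d=s["position"]-[*o,0]
F=s["contact_force"];M=s["wrist_torque"]
print("t",s["time_s"],"lathe x %.1f y %.1f z %.1f tip y %.1f"%(d@ex,d@ey,d[2],d@ey+241),"F lathe",(F@ex).round(1),(F@ey).round(1),F[2].round(1),"M",(M@ex).round(2),(M@ey).round(2),M[2].round(2),"grip",s["gripper_width"],s["grasp_force"],"rot",r.as_matrix().round(3).tolist())
E
python3 f.py
```

```text
t 19.825 lathe x 0.4 y -291.1 z 180.4 tip y -50.1 F lathe 0.5 -0.5 -0.4 M -0.27 0.01 0.03 grip 0.30122253081852707 88.4392762184143 rot [[-0.105, -0.994, 0.001], [-0.994, 0.105, 0.012], [-0.012, -0.0, -1.0]]
```

Request:
drive_tool --moves '[{"tx":-0.25,"ty":0.003,"tz":0.003,"ax":0,"ay":0,"az":0},{"tx":-0.25,"ty":0.003,"tz":0.003,"ax":0,"ay":0,"az":0},{"tx":-0.25,"ty":0.003,"tz":0.003,"ax":0,"ay":0,"az":0},{"tx":-0.25,"ty":0.003,"tz":0.003,"ax":0,"ay":0,"az":0},{"tx":0,"ty":0,"tz":0,"ax":0,"ay":0,"az":0}]'

```text
time_s: 20.45
position: [565.2, -217.8, 180.4]
tool_rot: [-0.669, 0.743, 0.004, 0.004]
contact_force: [0.2, 0.2, -2.3]
gripper_width: 0.302
grasp_force: 88.4
```

Request:
drive_tool --moves '[{"tx":-0.25,"ty":0.003,"tz":0.003,"ax":0,"ay":0,"az":0},{"tx":-0.25,"ty":0.003,"tz":0.003,"ax":0,"ay":0,"az":0},{"tx":-0.25,"ty":0.003,"tz":0.003,"ax":0,"ay":0,"az":0},{"tx":-0.25,"ty":0.003,"tz":0.003,"ax":0,"ay":0,"az":0},{"tx":0,"ty":0,"tz":0,"ax":0,"ay":0,"az":0}]'

```text
time_s: 21.08
position: [568.0, -187.9, 180.4]
tool_rot: [-0.669, 0.743, 0.004, 0.004]
contact_force: [0.3, -0.3, -1.7]
gripper_width: 0.298
grasp_force: 88.4
```

```bash
python3 f.py
```

```text
t 21.075 lathe x 0.4 y -230.9 z 180.4 tip y 10.1 F lathe 0.3 -0.2 -1.7 M -0.22 0.0 0.01 grip 0.29845778130039624 88.43621850013733 rot [[-0.105, -0.995, 0.001], [-0.994, 0.105, 0.012], [-0.012, -0.0, -1.0]]
```

Request:
drive_tool --moves '[{"tx":-0.25,"ty":0.003,"tz":0.003,"ax":0,"ay":0,"az":0},{"tx":-0.25,"ty":0.003,"tz":0.003,"ax":0,"ay":0,"az":0},{"tx":-0.25,"ty":0.003,"tz":0.003,"ax":0,"ay":0,"az":0},{"tx":-0.25,"ty":0.003,"tz":0.003,"ax":0,"ay":0,"az":0},{"tx":-0.2,"ty":0.003,"tz":0.003,"ax":0,"ay":0,"az":0},{"tx":0,"ty":0,"tz":0,"ax":0,"ay":0,"az":0}]'

```text
time_s: 21.82
position: [571.3, -152.2, 180.3]
tool_rot: [-0.669, 0.743, 0.004, 0.004]
contact_force: [0.6, 0.4, -1.6]
gripper_width: 0.298
grasp_force: 88.4
```

Request:
drive_tool --moves '[{"tx":-0.2,"ty":0.003,"tz":0.003,"ax":0,"ay":0,"az":0},{"tx":-0.2,"ty":0.003,"tz":0.003,"ax":0,"ay":0,"az":0},{"tx":-0.2,"ty":0.003,"tz":0.003,"ax":0,"ay":0,"az":0},{"tx":0,"ty":0,"tz":0,"ax":0,"ay":0,"az":0}]'

```text
time_s: 22.32
position: [573.0, -134.2, 180.3]
tool_rot: [-0.669, 0.743, 0.004, 0.005]
contact_force: [0.1, 0.2, -2.2]
gripper_width: 0.304
grasp_force: 88.4
```

```bash
python3 f.py
```

```text
t 22.325 lathe x 0.4 y -177.0 z 180.3 tip y 64.0 F lathe 0.1 0.2 -2.2 M -0.16 0.03 0.02 grip 0.30352019182954026 88.44646453857422 rot [[-0.105, -0.994, 0.001], [-0.994, 0.105, 0.012], [-0.012, -0.0, -1.0]]
```

Request:
drive_tool --moves '[{"tx":-0.2,"ty":0.003,"tz":0.003,"ax":0,"ay":0,"az":0},{"tx":-0.2,"ty":0.003,"tz":0.003,"ax":0,"ay":0,"az":0},{"tx":-0.1,"ty":0.001,"tz":0.001,"ax":0,"ay":0,"az":0},{"tx":0,"ty":0,"tz":0,"ax":0,"ay":0,"az":0}]'

```text
time_s: 22.82
position: [574.3, -119.5, 180.2]
tool_rot: [-0.669, 0.743, 0.004, 0.005]
contact_force: [0.1, -0.7, -0.7]
gripper_width: 0.299
grasp_force: 88.5
```

Request:
drive_tool --moves '[{"tx":-0.07,"ty":0.001,"tz":0.001,"ax":0,"ay":0,"az":0},{"tx":-0.07,"ty":0.001,"tz":0.001,"ax":0,"ay":0,"az":0},{"tx":-0.07,"ty":0.001,"tz":0.001,"ax":0,"ay":0,"az":0},{"tx":0,"ty":0,"tz":0,"ax":0,"ay":0,"az":0}]'

```text
time_s: 23.32
position: [574.9, -113.3, 180.2]
tool_rot: [-0.669, 0.743, 0.004, 0.005]
contact_force: [0.1, 0.3, -1.1]
gripper_width: 0.297
grasp_force: 88.5
```

Request:
drive_tool --moves '[{"tx":-0.05,"ty":0.001,"tz":0.001,"ax":0,"ay":0,"az":0},{"tx":-0.05,"ty":0.001,"tz":0,"ax":0,"ay":0,"az":0},{"tx":0,"ty":0,"tz":0,"ax":0,"ay":0,"az":0}]'

```text
time_s: 23.7
position: [575.1, -110.4, 180.2]
tool_rot: [-0.669, 0.743, 0.004, 0.004]
contact_force: [-0.1, 0.8, -0.5]
gripper_width: 0.301
grasp_force: 88.5
```

```bash
python3 f.py
```

```text
t 23.7 lathe x 0.3 y -153.0 z 180.2 tip y 88.0 F lathe -0.2 0.8 -0.5 M -0.07 0.03 -0.0 grip 0.3010351826394756 88.46059083938599 rot [[-0.105, -0.994, 0.001], [-0.994, 0.105, 0.012], [-0.012, 0.0, -1.0]]
```

Request:
drive_tool --moves '[{"tx":-0.03,"ty":0,"tz":0,"ax":0,"ay":0,"az":0},{"tx":-0.03,"ty":0,"tz":0,"ax":0,"ay":0,"az":0},{"tx":0,"ty":0,"tz":0,"ax":0,"ay":0,"az":0}]'

```text
time_s: 24.08
position: [575.3, -108.7, 180.2]
tool_rot: [-0.669, 0.743, 0.004, 0.004]
contact_force: [0.0, 0.6, -0.9]
gripper_width: 0.301
grasp_force: 88.5
```

Request:
drive_tool --moves '[{"tx":-0.03,"ty":0,"tz":0,"ax":0,"ay":0,"az":0},{"tx":-0.03,"ty":0,"tz":0,"ax":0,"ay":0,"az":0},{"tx":0,"ty":0,"tz":0,"ax":0,"ay":0,"az":0}]'

```text
time_s: 24.45
position: [575.5, -106.9, 180.2]
tool_rot: [-0.669, 0.743, 0.004, 0.004]
contact_force: [-0.1, -0.2, -0.7]
gripper_width: 0.298
grasp_force: 88.5
```

Request:
drive_tool --moves '[{"tx":-0.03,"ty":0,"tz":0,"ax":0,"ay":0,"az":0},{"tx":0,"ty":0,"tz":0,"ax":0,"ay":0,"az":0}]'

```text
time_s: 24.7
position: [575.6, -106.0, 180.3]
tool_rot: [-0.669, 0.743, 0.004, 0.004]
contact_force: [-0.1, 0.3, -0.5]
gripper_width: 0.297
grasp_force: 88.5
```

Request:
drive_tool --moves '[{"tx":-0.03,"ty":0,"tz":0,"ax":0,"ay":0,"az":0},{"tx":-0.02,"ty":0,"tz":0,"ax":0,"ay":0,"az":0},{"tx":0,"ty":0,"tz":0,"ax":0,"ay":0,"az":0}]'

```text
time_s: 25.08
position: [575.7, -104.5, 180.3]
tool_rot: [-0.669, 0.743, 0.004, 0.004]
contact_force: [-0.3, -0.2, -0.9]
gripper_width: 0.302
grasp_force: 88.5
```

Request:
drive_tool --moves '[{"tx":-0.03,"ty":0,"tz":0,"ax":0,"ay":0,"az":0},{"tx":-0.02,"ty":0,"tz":0,"ax":0,"ay":0,"az":0},{"tx":0,"ty":0,"tz":0,"ax":0,"ay":0,"az":0}]'

```text
time_s: 25.45
position: [575.9, -103.0, 180.3]
tool_rot: [-0.669, 0.743, 0.004, 0.004]
contact_force: [-0.1, -0.4, -1.8]
gripper_width: 0.301
grasp_force: 88.5
```

Request:
drive_tool --moves '[{"tx":-0.03,"ty":0,"tz":0,"ax":0,"ay":0,"az":0},{"tx":-0.02,"ty":0,"tz":0,"ax":0,"ay":0,"az":0},{"tx":0,"ty":0,"tz":0,"ax":0,"ay":0,"az":0}]'

```text
time_s: 25.82
position: [576.0, -101.5, 180.3]
tool_rot: [-0.669, 0.743, 0.004, 0.004]
contact_force: [-0.6, -0.2, -0.3]
gripper_width: 0.296
grasp_force: 88.5
```

Request:
drive_tool --moves '[{"tx":-0.03,"ty":0,"tz":0,"ax":0,"ay":0,"az":0},{"tx":-0.02,"ty":0,"tz":0,"ax":0,"ay":0,"az":0},{"tx":0,"ty":0,"tz":0,"ax":0,"ay":0,"az":0}]'

```text
time_s: 26.2
position: [576.1, -100.5, 180.3]
tool_rot: [-0.669, 0.743, 0.004, 0.004]
contact_force: [-1.0, -3.9, -0.9]
gripper_width: 0.303
grasp_force: 88.5
```

Request:
drive_tool --moves '[{"tx":-0.03,"ty":0,"tz":0,"ax":0,"ay":0,"az":0},{"tx":-0.02,"ty":0,"tz":0,"ax":0,"ay":0,"az":0},{"tx":0,"ty":0,"tz":0,"ax":0,"ay":0,"az":0}]'

```text
time_s: 26.58
position: [575.9, -100.2, 180.4]
tool_rot: [-0.669, 0.744, 0.004, 0.003]
contact_force: [-0.8, -9.3, -0.6]
gripper_width: 0.3
grasp_force: 88.4
```

```bash
python3 f.py
cat > b.py <<'E'
from h import *
a=np.radians(-5.3);o=np.array([588.9,42.]);ex=np.array([np.cos(a),np.sin(a)]);ey=np.array([-ex[1],ex[0]])
for n in("scene","side"):
    f=grab_frame(n);p=cloud(f);ok=f["depth"]>0;cv2.imwrite(f"pics/{n}5.png",f["color"][...,::-1])
    q=np.dstack([(p[...,:2]-o)@ex,(p[...,:2]-o)@ey,p[...,2]])[ok]
    b=q[(q[:,2]>225)&(q[:,2]<233)&(abs(q[:,0])<15)&(q[:,1]>66)&(q[:,1]<100)]
    print(n,"blank edge",np.sort(b[:,1])[:8].round(1))
    r=q[(abs(q[:,0])<8)&(abs(q[:,2]-202)<6)&(q[:,1]>62)&(q[:,1]<90)];print("rod",len(r),r.mean(0),np.sort(r[:,1])[-5:].round(1))
    h=q[(abs(q[:,0])<16)&(abs(q[:,2]-205)<12)&(q[:,1]>-215)&(q[:,1]<-60)];print("rear/ferrule",[(y,h[abs(h[:,1]-y)<2][:,2].max().round(1)) for y in range(-200,-70,4) if (abs(h[:,1]-y)<2).any()])
E
python3 b.py
```

```text
t 26.575 lathe x 0.2 y -142.8 z 180.4 tip y 98.2 F lathe 0.1 -9.3 -0.6 M -3.75 -0.08 -0.04 grip 0.30007202692942303 88.41492533683777 rot [[-0.106, -0.994, 0.0], [-0.994, 0.106, 0.01], [-0.01, 0.001, -1.0]]
scene blank edge [87.5 87.5 88.3 88.3 88.4 88.6 88.8 89.2]
rod 37 [  2.48068644  69.71047754 202.96202498] [75.8 76.2 77.  77.6 77.8]
rear/ferrule [(-180, np.float64(212.0)), (-168, np.float64(207.0)), (-160, np.float64(213.8)), (-152, np.float64(208.3)), (-148, np.float64(215.1)), (-144, np.float64(216.7)), (-140, np.float64(216.7)), (-136, np.float64(214.0)), (-132, np.float64(216.3)), (-128, np.float64(214.8)), (-124, np.float64(213.0)), (-120, np.float64(213.5)), (-116, np.float64(212.4)), (-112, np.float64(215.2)), (-108, np.float64(212.5)), (-104, np.float64(210.1)), (-100, np.float64(208.1)), (-96, np.float64(209.7)), (-92, np.float64(204.0)), (-88, np.float64(203.4)), (-84, np.float64(205.0))]
side blank edge [83.7 85.2 85.2 85.4 86.2 86.8 87.  87.1]
rod 15 [ -0.84714167  84.79049056 203.27518455] [87.  87.1 87.8 89.1 89.6]
rear/ferrule [(-192, np.float64(209.6)), (-188, np.float64(212.0)), (-184, np.float64(212.7)), (-180, np.float64(213.0)), (-176, np.float64(213.1)), (-172, np.float64(214.0)), (-168, np.float64(212.2)), (-164, np.float64(212.2)), (-160, np.float64(213.5)), (-156, np.float64(215.5)), (-152, np.float64(216.5)), (-148, np.float64(215.5)), (-144, np.float64(216.7)), (-140, np.float64(215.2)), (-136, np.float64(216.6)), (-132, np.float64(211.6)), (-124, np.float64(204.9)), (-100, np.float64(202.9)), (-92, np.float64(199.4)), (-88, np.float64(199.0)), (-84, np.float64(201.8)), (-80, np.float64(197.0))]
```

Contact about 12 mm inside the blank face: the hole bottom. Check that the push lasts, plus a look.

Request:
drive_tool --moves '[{"tx":0,"ty":0,"tz":0,"ax":0,"ay":0,"az":0},{"tx":0,"ty":0,"tz":0,"ax":0,"ay":0,"az":0},{"tx":0,"ty":0,"tz":0,"ax":0,"ay":0,"az":0},{"tx":0,"ty":0,"tz":0,"ax":0,"ay":0,"az":0},{"tx":0,"ty":0,"tz":0,"ax":0,"ay":0,"az":0},{"tx":0,"ty":0,"tz":0,"ax":0,"ay":0,"az":0},{"tx":0,"ty":0,"tz":0,"ax":0,"ay":0,"az":0},{"tx":0,"ty":0,"tz":0,"ax":0,"ay":0,"az":0}]'

```text
time_s: 27.68
position: [575.9, -100.3, 180.4]
tool_rot: [-0.669, 0.744, 0.004, 0.003]
contact_force: [-1.1, -11.7, -1.5]
gripper_width: 0.301
grasp_force: 88.4
```

```bash
python3 f.py
python3 - <<'E'
import cv2
a=cv2.imread("pics/scene5.png")[170:330,210:530]
cv2.imwrite("pics/crop5.png",cv2.resize(a,(800,400),interpolation=2))
E
```

```text
t 27.675 lathe x 0.2 y -142.9 z 180.4 tip y 98.1 F lathe -0.0 -11.8 -1.5 M -3.69 -0.07 -0.03 grip 0.3012199694517781 88.41736435890198 rot [[-0.106, -0.994, 0.0], [-0.994, 0.106, 0.01], [-0.01, 0.001, -1.0]]
```

View pics/crop5.png

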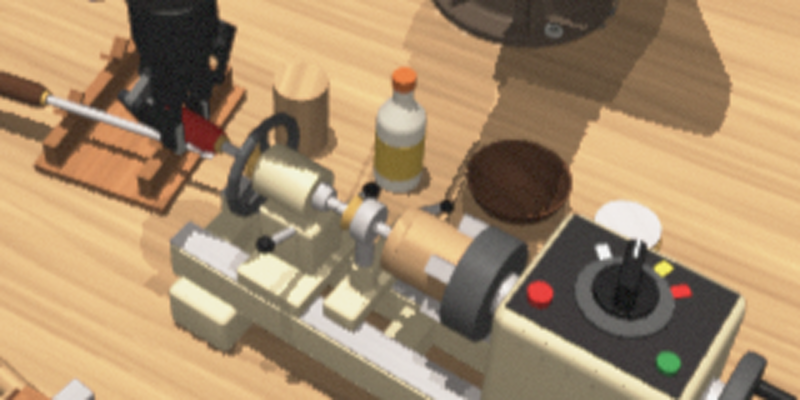

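The rod passes quill (335,205), guide (370,220) and enters the blank (388,235). The knob points between white (603,250) and yellow (662,268), which is where the green mark is. The push holds at about 12 N.

```bash
python3 -c "
from cell import *
print(finish_job())"
```

```text
the job is handed in; nothing more can be done
None
```

The job is handed in: the speed selector is on green, and the auger runs through the tailstock and guide to the bottom of the starting hole, still gripped and pressing with a steady 12 N or so.

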